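# Fit the idler bushings and hold the governor belt tensioner back

### The arm

A 6-joint arm with a two-finger parallel gripper is mounted at the origin on the work surface. World frame = base frame: x ahead of the robot, y to its left, z up, the work surface at z = 0. Lengths are in m, angles in degrees, forces in N, time in s.
With the tool pointing down it reaches from about 0.4 to 0.825 m from the base axis. Payload 7 kg.
Tool frame: the origin (TCP) lies midway between the tips of the shut fingers; the grasp point (between the pads) lies 19 mm behind it; z points along the fingers, y is the line along which they close (so a half turn about z gives the same grasp; the last joint's range is limited). The gripper opens to 88 mm and grips with 3 to 60 N. Pads are 19 mm wide; open, the fingers measure 130 mm over their backs; the gripper's body (78 mm by 193 mm) begins 47 mm behind the grasp point.
Start: joints at [-49.612, 20.546, 0.682, 0, -70.136, -16.507], TCP at [0.273, -0.617, 0.227] pointing down, gripper open.
Joint ranges: [-176.03, 176.03], [-82.01, 121.73], [-58.28, 71.71], [-173.87, 95.51], [-174.79, -0.11], [-173.66, 173.66]. Speed limits (degrees/s): [136.94, 136.94, 172.46, 180, 180, 180].

### API

Orientations are given as [roll, pitch, yaw] about the fixed x, y, z axes, in that order (R = Rz(yaw) Ry(pitch) Rx(roll)).
In Python, from plant import ctrl, viewer, close_job gives the robot as it stands. The module is installed in compiled form; this text tells all that it offers.
- The arm moves only by the tool step_arm, never from a script. Its argument "moves" is a list that holds one entry, the list of rows, each a list of 5 numbers: the shift along the world's x, y, z in cm, then the turn about the world's z in rad, then the finger opening in cm, from 0 to 8.76. In form: [[[tx, ty, tz, twist, grip], ...]]. A call has 1 to 10 rows; each row shifts and turns the commanded pose from where the row before left it; what a row does not reach is not made up. A row lasts 1/10 s, in which the tool goes at most 50 mm and 8.59 degrees, less where a joint would pass 70% of its speed; a pose out of reach is approached as far as the arm can. A call with a gripper value outside its range is refused whole. The fingers move at their own pace and stop on an object; the grip force is fixed at half the most. Time passes only in rows, so rows that do not move let the fingers close. It gives the time, the measured TCP pose, the force, the opening and the grip force at its end, in the units of the state.
- ctrl.get_obs(): the state, without advancing time (a new reading comes with each control period).
- viewer.snapshot(name): name is "side" or "top" or "wrist"; returns (picture, depth): 384x512x3 uint8, blue, green, red; 384x512 float32, m along the optical axis (not along the pixel's ray), 0 where there is no reading.
- viewer.camera_info(name): a dict with "camera_matrix" (3x3 intrinsics, pixels), "k1" (the pictures are not rectified: a ray, as slopes to the right and down, at radius r is drawn at 1 + k1 r^2 times it, then the intrinsics apply), "eye" and "orientation" of the camera in the world. Camera axes: x right, y down, z forward; pixel columns grow to the right and rows downward; lengths in m; the calibration is good to about 2 mm. A picture is of the moment at which its call begins: read the wrist's pose just before it. camera_info takes no time and is no camera call; for the wrist camera it gives the pose at the moment of the call.
- close_job(): hands the job in; it is judged then, once.
The state is a dict: "clock": time; "joint_pos": joint angles; "qvel": joint speeds; "tau": joint torques, N m; "tool_pos": TCP position; "orientation": TCP orientation; "force": force on the tool from outside, world axes, zero at the start; "moment": the same for the moment, N m; "opening": finger opening in m; "gripper_force": force on a finger pad.
Only numpy, scipy, OpenCV 4.12 (cv2) and the standard library are available. Lean on these libraries where they do the work, as an engineer would, in place of code of your own. Each camera call takes 0.05 s, during which the arm holds its last target. There are 200 camera calls.

### The job

Slip each of the two bronze bushings fully down onto the idler pin it matches on the green tensioner base (large on the thick pin, small on the thin pin) and let go of them. Then push the sprung tensioner arm back by its yellow block with the fingers until it is past the ratchet click, and finish holding it pressed back there, still pushing it, so that the belt could be slipped on. Leave the other parts on the shelf where they are.

Things in the scene. Friction and masses are not known exactly. Their poses are not given: they have to be found in the camera images.
- base: fixed green tensioner base plate, 220 mm (its x) by 340 mm (its y), 12 mm thick; origin at the centre of its underside; its x is the direction in which the sprung arm is pushed, roughly away from the robot. The two pins stand near its -y end, the arm's pivot near its +y end
- pin_thick: thick steel idler pin standing upright and fixed on the base plate: 22 mm diameter, 52 mm tall, straight for the lower 40 mm, then tapering to 8 mm at the top; origin at its foot centre, on the plate's top face; z up. The two pins stand about 110 mm apart; which is nearer the robot varies
- pin_thin: thin steel idler pin, likewise upright and fixed: 12 mm diameter, 52 mm tall, straight for the lower 40 mm, then tapering to 4 mm at the top; origin at its foot centre, on the plate's top face; z up
- bushing_large_centre (a point): centre (half-way up) of the large bronze bushing, a loose upright tube 48 mm outside, 25 mm bore, 40 mm high, about 0.45 kg, standing on the shelf; it belongs on the thick pin and slips on with 3 mm play
- bushing_small_centre (a point): centre (half-way up) of the small bronze bushing, a loose upright tube 36 mm outside, 15 mm bore, 40 mm high, about 0.3 kg, standing on the shelf; it belongs on the thin pin and slips on with 3 mm play
- tensioner_arm (a joint): angle of the steel tensioner arm, swinging level about an upright pivot: 0 = at rest, grows counterclockwise seen from above as the free end is pushed away from the robot, stop at 0.62 rad. A spring always returns it to 0: at the block it takes about 5 N to start it, 10 N at 0.55 rad, and 1 N or so more near 0.27 rad where its tooth lifts the red pawl. Click peak 0.34 rad, over at 0.44 rad
- pawl (a joint): travel of the sprung red pawl slider beside the pivot, in m: 0 = in, up to 0.0015 while the arm's tooth lifts it, 0 again once the tooth has clicked past. It only clicks, it does not lock: let go and the arm springs back
- push_block (a point): yellow block on the free end of the arm, rigid with it, 24 mm (its x, the push direction) by 40 mm (its y, along the arm) by 52 mm high; this point is the centre of its underside, 4 mm above the plate's top face and 140 mm from the pivot axis (pivot towards its +y); at rest its axes are those of the base plate; its top is 68 mm above the shelf
- push_face (a point): centre of the yellow block's front face (the one towards the robot), 30 mm above the block's underside, 46 mm above the shelf at any angle; push here, along the block's +x
- pivot_axis (a point): point on the arm's upright pivot axis, fixed on the base plate, 46 mm above the shelf; a black roller 32 mm in diameter stands on the arm 70 mm from this axis, its top 60 mm above the shelf
- plunger: loose brass pilot valve plunger lying down, 140 mm long, 18 mm thick, spool-shaped; origin under its middle; a bystander, to be left alone
- flyball: loose black cast-iron flyball weight, 86 mm diameter, 100 mm tall with its stub, standing; origin at the centre of its underside; a bystander, to be left alone
- dial_gauge: loose chrome dial gauge lying on its back, 58 mm diameter, 22 mm high, stem reaching to 75 mm from the dial centre; origin under the dial centre; a bystander, to be left alone
- collar: loose dark steel collar lying flat, 52 mm outside, 34 mm bore, only 16 mm high (not one of the bronze bushings); origin at the centre of its underside; a bystander, to be left alone
- wrench: loose steel wrench lying flat, 170 mm long; origin under its middle; a bystander, to be left alone
- oil_can: loose blue can standing, 60 mm diameter, 110 mm tall; origin at the centre of its underside; a bystander, to be left alone

How it is judged (in metres and radians):
On the way, in this order (a step that is already met when the one before it is completed fails the run):
1. both bushings sit fully down on their matching pins, upright, the tensioner arm still at rest (z of bushing_large_centre in the frame of pin_thick between 0.014 and 0.024 m and horizontal distance between bushing_large_centre and pin_thick below 0.006 m and angle between each of bushing_large_centre, bushing_small_centre's own z axis and vertical below 0.12 rad and z of bushing_small_centre in the frame of pin_thin between 0.014 and 0.024 m and horizontal distance between bushing_small_centre and pin_thin below 0.006 m and value of joint tensioner_arm below 0.2 rad), for 0.2 s.
2. the fingers push the tensioner arm past the click (value of joint tensioner_arm above 0.42 rad and contact force between the fingers and yellow_block above 2 N), for 0.2 s.
At the end, for the whole second after the job is handed in: Each bushing on its matching pin, down on the plate within 4 mm, within 6 mm of the pin axis, upright within 0.12 rad; tensioner arm beyond 0.42 rad (past the click), still, held by the fingers pressing the yellow block with over 2 N (all of step 2 and z of bushing_large_centre in the frame of pin_thick between 0.014 and 0.024 m and horizontal distance between bushing_large_centre and pin_thick below 0.006 m and angle between each of bushing_large_centre, bushing_small_centre's own z axis and vertical below 0.12 rad and z of bushing_small_centre in the frame of pin_thin between 0.014 and 0.024 m and horizontal distance between bushing_small_centre and pin_thin below 0.006 m and velocity of joint tensioner_arm between -0.1 and 0.1 rad/s); the arm keeps its last pose, push and grip.
It fails at once if a bystander is disturbed (moved over 30 mm) (distance of any of plunger, flyball, dial_gauge, collar, wrench, oil_can from where it was at the start of the episode above 0.03 m).
It also fails if it takes over 67 s, if anything falls off the work surface, if the arm or the gripper's body presses on something with over 40 N, if the wrist force passes 120 N, or if a joint passes its speed limit or range.

## Working session

There is one attempt and no reset: what is moved stays moved. The work goes in short steps, Python scripts to look and compute and a tool call to move; the robot and the scene stay as the last step left them, time stands still between calls to the robot, and variables do not carry over. Pictures are saved under pics/ and viewed, at most 10 in all, crops included, and the job is handed in when it is done.

Besides the shell and the picture viewer there is one more tool, called after ">>>" by a JSON object that holds its "api" and its "payload", one argument or row to a line. step_arm: Moves the arm, as the interface text tells. Its arguments: {"type":"object","properties":{"moves":{"type":"array","items":{"type":"array","items":{"type":"array","items":{"type":"number"}}}}},"required":["moves"]}

```bash
mkdir -p pics
cat > h.py <<'E'
import numpy as np, cv2
from plant import ctrl, viewer, close_job
def Rof(o):
    o=np.array(o,float)
    if o.shape==(3,3): return o
    if o.size==3:
        from scipy.spatial.transform import Rotation as R
        return R.from_euler('xyz',o,degrees=True).as_matrix()
    raise ValueError(o)
def rays(info,uv):
    K=np.array(info['camera_matrix']);k=info['k1']
    uv=np.atleast_2d(np.array(uv,float))
    p=cv2.undistortPoints(uv.reshape(-1,1,2),K,np.array([k,0,0,0,0.])).reshape(-1,2)
    return np.c_[p,np.ones(len(p))]
def plane(info,uv,z):
    d=rays(info,uv)@Rof(info['orientation']).T; e=np.array(info['eye'])
    return e+d*((z-e[2])/d[:,2])[:,None]
def cloud(info,uv,dep):
    return np.array(info['eye'])+(rays(info,uv)*np.asarray(dep)[:,None])@Rof(info['orientation']).T
E
python3 - <<'E'
from h import *
print(ctrl.get_obs())
for n in ['side','top','wrist']:
    i=viewer.camera_info(n); print(n,i)
    p,d=viewer.snapshot(n); cv2.imwrite(f'pics/{n}0.png',p); np.save(f'{n}0.npy',d)
E
```

```text
{'clock': 0.0, 'joint_pos': array([-4.96124022e+01,  2.05937327e+01,  6.34086091e-01, -2.26267958e-02,
       -7.01354922e+01, -1.65072525e+01]), 'qvel': array([-0.07736342, -0.04602201,  0.04213843,  0.07181857, -0.00628518,
        0.10951785]), 'tau': array([ 2.88853098e-04, -5.82727432e+01,  2.93063396e+01,  6.99750647e+00,
        7.05208411e-03, -1.69954874e-04]), 'tool_pos': array([ 0.27305331, -0.61676876,  0.22559124]), 'orientation': array([ 1.79902738e+02, -6.64172608e-03, -1.56127355e+02]), 'force': array([ 0.11047504, -0.29627393,  0.07951365]), 'moment': array([-0.03933297,  0.00124704,  0.00750085]), 'gripper_force': 0.0, 'opening': 0.08766095915952364}
side {'camera_matrix': array([[489.93444234,   0.        , 254.60326334],
       [  0.        , 489.93444234, 186.76676578],
       [  0.        ,   0.        ,   1.        ]]), 'k1': -0.1977781188508614, 'eye': array([ 0.32155504, -1.21835529,  0.86147984]), 'orientation': array([-122.37843095,   -0.44188695,   -9.37398484])}
top {'camera_matrix': array([[385.84651522,   0.        , 257.80828477],
       [  0.        , 385.84651522, 184.1312778 ],
       [  0.        ,   0.        ,   1.        ]]), 'k1': -0.022204019773724548, 'eye': array([0.32912073, 0.03398461, 1.30855869]), 'orientation': array([-171.95344513,   -0.86925357,  -91.68619929])}
wrist {'camera_matrix': array([[275.29693595,   0.        , 251.81661578],
       [  0.        , 275.29693595, 193.20410218],
       [  0.        ,   0.        ,   1.        ]]), 'k1': 0.020151895087328276, 'eye': array([ 0.21265591, -0.64418677,  0.38317087]), 'orientation': array([ 1.65619579e+02, -9.24249985e-02,  1.13884603e+02])}
```

View pics/top0.png

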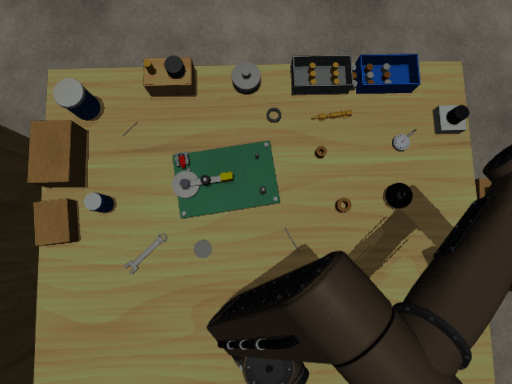

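View pics/side0.png

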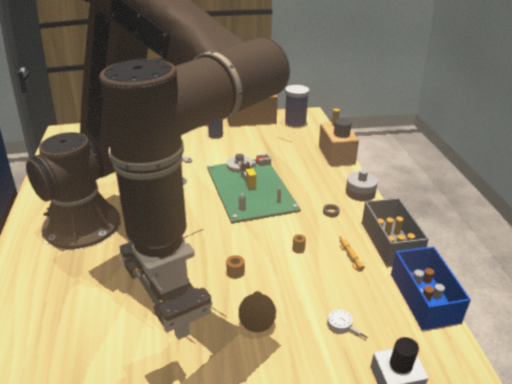

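Top view (up = +x, left = +y): the base is at about (227,180), with the thin pin at (257,156) and the thick pin at (263,190). The yellow block is at (227,177), the small bushing at (321,152) and the large one at (343,205). The flyball sits at (398,195). In the side view the bushings are at (299,243) and (235,266), and the pins at (279,196) and (242,202).

```bash
cat > m.py <<'E'
from h import *
from scipy import ndimage
rois={'top':{'small':(308,140,334,166),'large':(328,190,358,220),'thin':(248,148,266,165),'thick':(254,181,272,198),'block':(216,168,238,186)},
'side':{'small':(285,228,313,258),'large':(220,250,252,282),'thin':(270,184,288,206),'thick':(232,190,252,213),'block':(240,164,262,194)}}
zr={'small':(.03,.05),'large':(.03,.05),'thin':(.03,.075),'thick':(.03,.075),'block':(.06,.08)}
for c in rois:
    i=viewer.camera_info(c); d=np.load(c+'0.npy'); im=cv2.imread(f'pics/{c}0.png')
    for k,(a,b,e,f) in rois[c].items():
        u,v=np.meshgrid(np.arange(a,e),np.arange(b,f)); uv=np.c_[u.ravel(),v.ravel()]
        P=cloud(i,uv,d[uv[:,1],uv[:,0]])
        m=(P[:,2]>zr[k][0])&(P[:,2]<zr[k][1]); Q=P[m]
        if len(Q): print(c,k,len(Q),Q.mean(0).round(4),((Q.max(0)+Q.min(0))/2).round(4),np.ptp(Q,0).round(3), 'zmax',P[:,2].max().round(4),'med floor',np.median(P[:,2]).round(4))
    # base edges: green mask
    hsv=cv2.cvtColor(im,cv2.COLOR_BGR2HSV)
    g=cv2.inRange(hsv,(60,80,30),(90,255,200)); n,l,s,_=cv2.connectedComponentsWithStats(g)
    j=1+np.argmax(s[1:,4]); ct=max(cv2.findContours((l==j).astype(np.uint8),0,2)[0],key=cv2.contourArea)
    W=plane(i,ct.reshape(-1,2),.012)[:,:2]
    print(c,'base',cv2.minAreaRect((W*1000).astype(np.float32)))
    # yellow
    y=cv2.inRange(hsv,(24,200,120),(34,255,255)); (a,b,e,f)=rois[c]['block']; yy,xx=np.nonzero(y[b:f,a:e]); print('yellow',len(xx),xx.mean()+a,yy.mean()+b)
S=[cv2.resize(cv2.imread(f'pics/{c}0.png')[b:f,a:e],(400,300),interpolation=2) for c,(a,b,e,f) in [('top',(160,130,280,220)),('top',(290,130,410,220)),('side',(200,140,320,230)),('side',(210,215,330,305))]]
cv2.imwrite('pics/c1.png',np.vstack([np.hstack(S[:2]),np.hstack(S[2:])]))
E
python3 m.py
```

```text
top small 78 [ 0.6146 -0.2061  0.0384] [ 0.6149 -0.2065  0.0379] [0.036 0.034 0.015] zmax 1.3086 med floor -0.0001
top large 130 [ 0.4312 -0.2721  0.0385] [ 0.4307 -0.2721  0.0377] [0.047 0.047 0.015] zmax 1.3086 med floor -0.0003
top thin 13 [0.6018 0.0129 0.0518] [0.6022 0.0129 0.0473] [0.008 0.007 0.033] zmax 1.3086 med floor 0.0117
top thick 39 [ 0.4863 -0.0038  0.0552] [ 0.4868 -0.0036  0.0529] [0.019 0.02  0.029] zmax 0.0673 med floor 0.0117
top block 94 [0.5335 0.1144 0.0668] [0.534  0.1145 0.067 ] [0.026 0.042 0.014] zmax 1.3086 med floor 0.0134
top base ((533.8317260742188, 117.80633544921875), (216.83465576171875, 336.5752258300781), 7.489561557769775)
yellow 60 225.9 175.4
side small 110 [ 0.6151 -0.2135  0.0369] [ 0.6163 -0.2112  0.0363] [0.034 0.039 0.012] zmax 0.8615 med floor -0.0005
side large 195 [ 0.4318 -0.2808  0.037 ] [ 0.4321 -0.278   0.0363] [0.047 0.052 0.012] zmax 0.8615 med floor -0.0002
side thin 37 [0.604  0.0056 0.0462] [0.6042 0.0065 0.0476] [0.01  0.013 0.035] zmax 0.8615 med floor 0.0111
side thick 73 [ 0.4881 -0.0145  0.0477] [ 0.4893 -0.0131  0.0471] [0.02  0.019 0.034] zmax 0.8615 med floor 0.0117
side block 67 [0.5311 0.1077 0.0655] [0.5165 0.081  0.065 ] [0.059 0.175 0.01 ] zmax 0.8615 med floor 0.0129Traceback (most recent call last):
  File "m.py", line 16, in <module>
    j=1+np.argmax(s[1:,4]); ct=max(cv2.findContours((l==j).astype(np.uint8),0,2)[0],key=cv2.contourArea)
        ~~~~~~~~~^^^^^^^^^
    return _wrapfunc(a, 'argmax', axis=axis, out=out, **kwds)
    return bound(*args, **kwds)
ValueError: attempt to get argmax of an empty sequence
```

>>> {"api": "step_arm", "payload": {
  "moves": [
    [[1.5, 3.45, -0.2, -0.029, 8.7], [1.6, 3.45, -0.2, -0.029, 8.7], [1.6, 3.45, -0.2, -0.029, 8.7], [1.6, 3.45, -0.2, -0.029, 8.7], [1.6, 3.45, -0.2, -0.029, 8.7], [1.6, 3.45, -0.6, -0.029, 8.7], [1.6, 3.45, -1, -0.029, 8.7], [1.6, 3.45, -1.5, -0.029, 8.7], [1.5, 3.45, -1.5, -0.029, 8.7], [1.6, 3.45, -1, -0.029, 8.7]]
  ]
}}

```text
clock: 1.15
tool_pos: [0.4311, -0.2705, 0.1596]
orientation: [180.0, -0.0, -172.8]
force: [0.7, -0.5, -0.3]
opening: 0.0869
gripper_force: 0.0
```

```bash
cat > w.py <<'E'
import sys
from h import *
def shot(tag):
    o=ctrl.get_obs(); i=viewer.camera_info('wrist'); p,d=viewer.snapshot('wrist')
    cv2.imwrite(f'pics/{tag}.png',p); np.save(tag+'.npy',d)
    v,u=np.mgrid[0:384,0:512]; uv=np.c_[u.ravel(),v.ravel()]
    return o,i,p,d,cloud(i,uv,d.ravel()).reshape(384,512,3)
def slab(P,c,r,z0,z1):
    m=(P[...,2]>z0)&(P[...,2]<z1)&(np.hypot(P[...,0]-c[0],P[...,1]-c[1])<r)
    Q=P[m][:,:2]
    if len(Q)<8: return None
    (x,y),rad=cv2.minEnclosingCircle((Q*1000).astype(np.float32)); return len(Q),Q.mean(0).round(4),np.round([x,y,rad],1)
E
python3 - <<'E'
from w import *
o,i,p,d,P=shot('w1'); print(o['clock'],o['tool_pos'],o['orientation'],i['eye'],i['orientation'])
print(slab(P,(.431,-.272),.04,.036,.05),slab(P,(.431,-.272),.04,.03,.05))
E
```

```text
1.15 [ 0.43106707 -0.27053469  0.15960537] [ 1.79970163e+02 -4.08294410e-02 -1.72815335e+02] [ 0.36548468 -0.27918133  0.31708686] [ 1.65657269e+02 -4.27912181e-02  9.71930592e+01]
(1164, array([ 0.4316, -0.2749]), array([ 432.5, -274.8,   23.8])) (1234, array([ 0.4315, -0.2749]), array([ 432.4, -274.8,   23.8]))
```

View pics/w1.png

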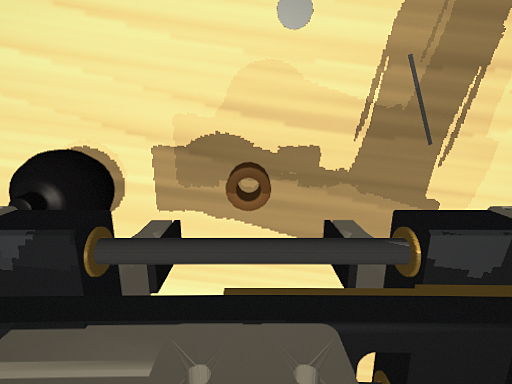

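The wrist view shows the large bushing at (248,187), centred between the open fingers. The flyball is clear of them, at the left.

>>> {"api": "step_arm", "payload": {
  "moves": [
    [[0.1, -0.4, -3, 0, 8.7], [0, 0, -4, 0, 8.7], [0, 0, -4, 0, 8.7], [0, 0, -3, 0, 8.7], [0, 0, -1.2, 0, 8.7], [0, 0, 0, 0, 8.7], [0, 0, 0, 0, 4], [0, 0, 0, 0, 4], [0, 0, 0, 0, 4], [0, 0, 0, 0, 4]]
  ]
}}

```text
clock: 2.2
tool_pos: [0.4329, -0.2763, 0.0096]
orientation: [-180.0, 0.1, -172.7]
force: [0.6, -0.5, 0.6]
opening: 0.0604
gripper_force: 0.0
```

>>> {"api": "step_arm", "payload": {
  "moves": [
    [[0, 0, 0, 0, 4], [0, 0, 0, 0, 4], [0, 0, 0, 0, 4], [0, 0, 0, 0, 4], [0, 0, 0, 0, 4]]
  ]
}}

```text
clock: 2.7
tool_pos: [0.4323, -0.276, 0.009]
orientation: [180.0, 0.0, -172.7]
force: [-1.0, 4.0, 6.1]
opening: 0.0469
gripper_force: 30.0
```

>>> {"api": "step_arm", "payload": {
  "moves": [
    [[0, 0, 2, 0, 4], [0, 0, 4, 0, 4], [0, 0, 4, 0, 4], [0, 4, 1, 0, 4], [0, 5, 0, 0, 4], [0, 5, 0, 0, 4], [0, 5, 0, 0, 4], [0, 5, 0, 0, 4], [0, 3.2, 0, 0, 4], [0, 0, 0, 0, 4]]
  ]
}}

```text
clock: 3.7
tool_pos: [0.4322, -0.0011, 0.1185]
orientation: [180.0, 0.0, -172.5]
force: [0.7, -1.2, -4.3]
opening: 0.0468
gripper_force: 30.0
```

Run:
```python
from w import *
o,i,p,d,P=shot('w2'); print(o['clock'],o['tool_pos'],o['orientation'],o['opening'],o['gripper_force'])
t=o['tool_pos']
print('bush',[slab(P,t,.04,t[2]+a,t[2]+b) for a,b in((.025,.045),(.03,.042))])
print('thick',[slab(P,(.4865,-.004),.025,a,.07) for a in(.03,.05,.058)]); print('thin',[slab(P,(.602,.0125),.025,a,.07) for a in(.03,.05,.058)])
```

```text
3.7 [ 0.43218182 -0.00108154  0.1184996 ] [ 1.79966073e+02  2.79233578e-02 -1.72501302e+02] 0.04680805438533409 29.998559723608196
bush [(3665, array([ 0.4293, -0.0018]), array([421.7,  -2.6,  38.4])), (2017, array([ 0.4301, -0.0017]), array([421.7,  -0.8,  32.9]))]
thick [None, None, None]
thin [None, None, None]
```

View pics/w2.png

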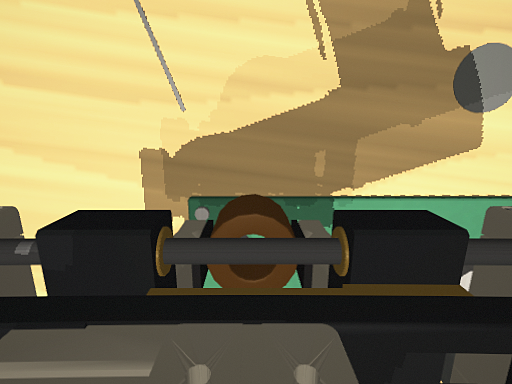

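Image up is towards the robot here, so the held bushing at (253,240) hides the pins. I'll go 12 cm further in x to see the thick pin.

>>> {"api": "step_arm", "payload": {
  "moves": [
    [[3, 0, 0, 0, 4], [4, 0, 0, 0, 4], [4, 0, 0, 0, 4], [1, 0, 0, 0, 4], [0, 0, 0, 0, 4], [0, 0, 0, 0, 4]]
  ]
}}

```text
clock: 4.35
tool_pos: [0.5507, -0.0053, 0.1175]
orientation: [-180.0, -0.2, -172.8]
force: [-1.3, -0.1, -4.0]
opening: 0.0467
gripper_force: 30.0
```

Run:
```python
from w import *
o,i,p,d,P=shot('w3'); print(o['clock'],o['tool_pos'],o['orientation'])
t=o['tool_pos']
print('thick',[slab(P,(.4865,-.004),.025,a,.075) for a in(.03,.05,.058)])
Q=P[:300,150:360].reshape(-1,3)
for n in ('side','top'):
    i=viewer.camera_info(n); p,d=viewer.snapshot(n); cv2.imwrite(f'pics/{n}3.png',p); np.save(f'{n}3.npy',d)
    v,u=np.mgrid[0:384,0:512]; P=cloud(i,np.c_[u.ravel(),v.ravel()],d.ravel()).reshape(384,512,3)
    print(n,'thick',slab(P,(.4865,-.004),.022,.03,.075),slab(P,(.4865,-.004),.022,.055,.075))
    m=(np.hypot(P[...,0]-t[0],P[...,1]-t[1])<.035)&(P[...,2]<.16)&(P[...,2]>.09)
    print(m.sum(), P[m].min(0) if m.any() else 0,P[m].max(0) if m.any() else 0)
```

```text
4.35 [ 0.55073396 -0.00525086  0.11752054] [-1.79998276e+02 -1.54507425e-01 -1.72830299e+02]
thick [(596, array([ 0.4886, -0.0063]), array([488.9,  -6.2,  10.9])), (594, array([ 0.4885, -0.0064]), array([488.9,  -6.2,  10.9])), (258, array([ 0.4885, -0.0062]), array([488.4,  -6. ,   7.2]))]
side thick (72, array([ 0.4882, -0.0139]), array([488.2, -12.8,  11.1])) (17, array([ 0.4886, -0.0099]), array([487.8,  -9.2,   8.3]))
92 [ 0.52683981 -0.03774092  0.10959703] [ 0.54531889 -0.00102483  0.14996211]
top thick (38, array([ 0.4862, -0.0041]), array([487.6,  -4.5,  10.9])) (21, array([ 0.4878, -0.0041]), array([487.3,  -4.4,   9. ]))
14 [ 0.5266469  -0.01537698  0.11391809] [0.53689189 0.01555836 0.14906309]
```

View pics/w3.png

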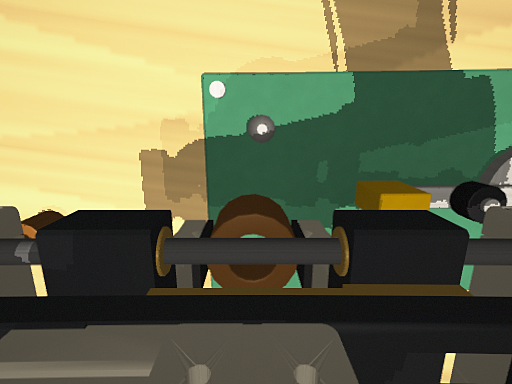

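Here the thick pin is at (261,128) and the held bushing at (253,240). The yellow block is at (393,195).

>>> {"api": "step_arm", "payload": {
  "moves": [
    [[-3, -0.15, 0, 0, 4], [-3, 0, 0, 0, 4], [-0.2, 0, -1, 0, 4], [0, 0, -2, 0, 4], [0, 0, -0.5, 0, 4], [0, 0, 0, 0, 4], [0, 0, 0, 0, 4]]
  ]
}}

```text
clock: 5.2
tool_pos: [0.4906, -0.0056, 0.0841]
orientation: [-180.0, 0.0, -172.7]
force: [0.2, 0.2, -4.0]
opening: 0.0472
gripper_force: 30.0
```

Run:
```python
from w import *
o,i,p,d,P=shot('w4'); t=o['tool_pos'];print(o['clock'],t,o['force'])
Z=[]
for _ in range(4):
    p,d=viewer.snapshot('wrist');Z.append(ctrl.get_obs()['tool_pos'])
print(np.array(Z).round(4))
cv2.imwrite('pics/w4c.png',cv2.resize(p[150:310,180:330],(750,590)))
```

```text
5.2 [ 0.49064401 -0.00560596  0.08410604] [ 0.2438637   0.23508988 -4.02788608]
[[ 0.4908 -0.0055  0.0842]
 [ 0.4907 -0.0056  0.0842]
 [ 0.4907 -0.0056  0.0841]
 [ 0.4906 -0.0056  0.084 ]]
```

View pics/w4c.png

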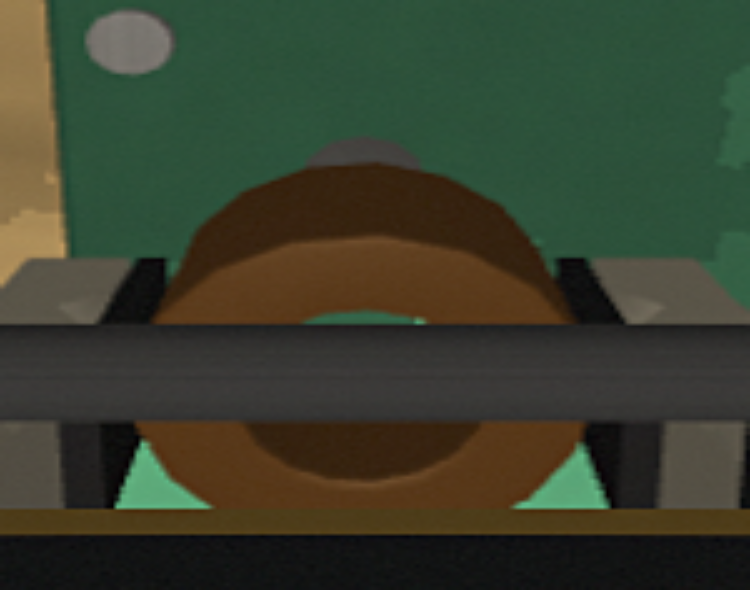

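The crop shows the bushing centred sideways over the pin, with the pin's edge at (362,150) and the bushing centre at column 367. It needs about 2 mm more towards the robot.

>>> {"api": "step_arm", "payload": {
  "moves": [
    [[-0.2, -0.1, -0.5, 0, 4], [0, 0, -1, 0, 4], [0, 0, -1, 0, 4], [0, 0, -0.6, 0, 4], [0, 0, 0, 0, 4], [0, 0, 0, 0, 4]]
  ]
}}

```text
clock: 6.05
tool_pos: [0.4882, -0.0068, 0.0523]
orientation: [-180.0, -0.0, -172.7]
force: [0.1, 0.3, -3.2]
opening: 0.0468
gripper_force: 30.0
```

>>> {"api": "step_arm", "payload": {
  "moves": [
    [[0, 0, -1, 0, 4], [0, 0, -1, 0, 4], [0, 0, -0.7, 0, 4], [0, 0, -0.2, 0, 4], [0, 0, 0, 0, 4], [0, 0, 0, 0, 4]]
  ]
}}

```text
clock: 6.65
tool_pos: [0.4884, -0.0067, 0.0236]
orientation: [-180.0, 0.0, -172.7]
force: [0.3, 0.7, -3.5]
opening: 0.0468
gripper_force: 30.0
```

>>> {"api": "step_arm", "payload": {
  "moves": [
    [[0, 0, 0, 0, 8], [0, 0, 0, 0, 8], [0, 0, 0, 0, 8], [0, 0, 0, 0, 8], [0, 0, 0, 0, 8], [0, 0, 0, 0, 8], [0, 0, 1, 0, 8], [0, 0, 3, 0, 8], [0, 0, 4, 0, 8], [0, 0, 4, 0, 8]]
  ]
}}

```text
clock: 7.65
tool_pos: [0.4878, -0.0069, 0.1454]
orientation: [-180.0, -0.0, -172.7]
force: [1.7, 0.7, -0.3]
opening: 0.0801
gripper_force: 0.0
```

>>> {"api": "step_arm", "payload": {
  "moves": [
    [[2, -3, 1, 0, 8], [2.8, -4.3, 0, 0, 8], [3, -4.5, 0, 0, 8], [3, -4.5, 0, 0, 8], [2, -4, 0, 0, 8], [0, 0, 0, 0, 8], [0, 0, 0, 0, 8], [0, 0, 0, 0, 8]]
  ]
}}

```text
clock: 8.45
tool_pos: [0.6105, -0.2014, 0.1539]
orientation: [180.0, -0.0, -172.7]
force: [0.2, 0.5, -0.1]
opening: 0.0806
gripper_force: 0.0
```

Run:
```python
from w import *
o,i,p,d,P=shot('w5'); t=o['tool_pos'];print(o['clock'],t,o['force'],o['opening'])
print('small',slab(P,(.616,-.21),.035,.036,.05),slab(P,(.616,-.21),.035,.03,.05))
i=viewer.camera_info('top'); p,d=viewer.snapshot('top'); cv2.imwrite('pics/top5.png',p)
v,u=np.mgrid[0:384,0:512]; P=cloud(i,np.c_[u.ravel(),v.ravel()],d.ravel()).reshape(384,512,3)
print('large on pin',slab(P,(.488,-.004),.04,.046,.06),slab(P,(.488,-.004),.008,.056,.075), 'thin',slab(P,(.602,.0125),.02,.03,.075))
```

```text
8.45 [ 0.61046698 -0.20135202  0.15386489] [ 0.21337755  0.50100677 -0.06640428] 0.0805740886789093
small (753, array([ 0.6156, -0.2085]), array([ 616.1, -208.4,   17.8])) (809, array([ 0.6152, -0.2085]), array([ 616.1, -208.4,   17.8]))
large on pin None None thin None
```

>>> {"api": "step_arm", "payload": {
  "moves": [
    [[0.6, -0.8, -3, 0, 8], [0, 0, -4, 0, 8], [0, 0, -4, 0, 8], [0, 0, -2.5, 0, 8], [0, 0, -1, 0, 8], [0, 0, 0, 0, 8], [0, 0, 0, 0, 8], [0, 0, 0, 0, 3], [0, 0, 0, 0, 3], [0, 0, 0, 0, 3]]
  ]
}}

```text
clock: 9.55
tool_pos: [0.6176, -0.2099, 0.0097]
orientation: [-180.0, 0.1, -172.7]
force: [-0.1, -0.0, -0.4]
opening: 0.0616
gripper_force: 0.0
```

>>> {"api": "step_arm", "payload": {
  "moves": [
    [[0, 0, 0, 0, 3], [0, 0, 0, 0, 3], [0, 0, 0, 0, 3], [0, 0, 0, 0, 3], [0, 0, 0, 0, 3], [0, 0, 0, 0, 3], [0, 0, 0, 0, 3], [0, 0, 0, 0, 3], [0, 0, 0, 0, 3]]
  ]
}}

```text
clock: 10.45
tool_pos: [0.617, -0.2097, 0.0086]
orientation: [180.0, 0.0, -172.7]
force: [-1.9, 2.8, 2.2]
opening: 0.035
gripper_force: 30.0
```

>>> {"api": "step_arm", "payload": {
  "moves": [
    [[0, 0, 2, 0, 3], [0, 0, 4, 0, 3], [0, 0, 4, 0, 3], [1, 4, 1, 0, 3], [1, 4.5, 0, 0, 3], [1, 4.5, 0, 0, 3], [1, 4.5, 0, 0, 3], [1, 4.5, 0, 0, 3], [0, 0, 0, 0, 3], [0, 0, 0, 0, 3]]
  ]
}}

```text
clock: 11.45
tool_pos: [0.6665, 0.0113, 0.1176]
orientation: [-180.0, -0.1, -172.6]
force: [-1.9, -0.5, -2.0]
opening: 0.0349
gripper_force: 30.0
```

Run:
```python
from w import *
viewer.snapshot('top')
o,i,p,d,P=shot('w6'); t=o['tool_pos'];print(o['clock'],t,o['force'],o['opening'])
print('thin',[slab(P,(.603,.011),.025,a,.075) for a in(.03,.05,.056)])
print('large',slab(P,(.4885,-.006),.035,.046,.06),slab(P,(.4885,-.006),.01,.056,.075))
```

```text
11.5 [0.66639224 0.01027795 0.11772938] [ 1.54281576e-03 -3.85860501e-01 -2.69480053e+00] 0.03499253992649466
thin [(180, array([0.6054, 0.0099]), array([605.7,  10.3,   5.9])), (177, array([0.6054, 0.01  ]), array([605.7,  10.3,   5.9])), (99, array([0.6055, 0.01  ]), array([605.5,  10.3,   4.2]))]
large None None
```

View pics/w6.png

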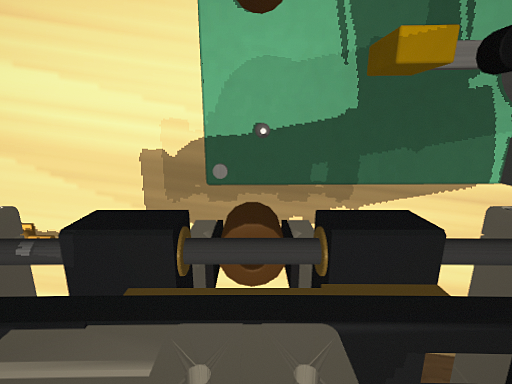

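The thin pin is at (263,130), clear ahead of the held small bushing at (252,240). The large bushing's edge shows at the top (260,3), on the thick pin.

>>> {"api": "step_arm", "payload": {
  "moves": [
    [[-3, -0.1, 0, 0, 3], [-2.5, 0, -1, 0, 3], [-0.5, 0, -2, 0, 3], [0, 0, -0.5, 0, 3], [0, 0, 0, 0, 3], [0, 0, 0, 0, 3], [0, 0, 0, 0, 3]]
  ]
}}

```text
clock: 12.25
tool_pos: [0.608, 0.009, 0.0842]
orientation: [-180.0, 0.1, -172.8]
force: [0.9, -0.2, -2.2]
opening: 0.035
gripper_force: 30.0
```

>>> {"api": "step_arm", "payload": {
  "moves": [
    [[-0.15, 0, -0.5, 0, 3], [0, 0, -1, 0, 3], [0, 0, -1, 0, 3], [0, 0, -0.6, 0, 3], [0, 0, 0, 0, 3], [0, 0, 0, 0, 3], [0, 0, 0, 0, 3]]
  ]
}}

```text
clock: 12.95
tool_pos: [0.6056, 0.0094, 0.0526]
orientation: [180.0, -0.0, -172.7]
force: [0.3, 1.9, -3.6]
opening: 0.0351
gripper_force: 30.0
```

>>> {"api": "step_arm", "payload": {
  "moves": [
    [[0, 0, -1, 0, 3], [0, 0, -1, 0, 3], [0, 0, -0.7, 0, 3], [0, 0, -0.2, 0, 3], [0, 0, 0, 0, 3], [0, 0, 0, 0, 3]]
  ]
}}

```text
clock: 13.55
tool_pos: [0.6056, 0.0094, 0.0233]
orientation: [180.0, -0.0, -172.7]
force: [2.5, 4.2, -6.0]
opening: 0.0351
gripper_force: 30.0
```

>>> {"api": "step_arm", "payload": {
  "moves": [
    [[0, 0, 0, 0, 8], [0, 0, 0, 0, 8], [0, 0, 0, 0, 8], [0, 0, 0, 0, 8], [0, 0, 0, 0, 8], [0, 0, 0, 0, 8], [0, 0, 1, 0, 8], [0, 0, 3, 0, 8], [0, 0, 4, 0, 8], [0, 0, 4, 0, 8]]
  ]
}}

```text
clock: 14.55
tool_pos: [0.6052, 0.009, 0.1454]
orientation: [-180.0, -0.0, -172.7]
force: [1.6, 0.3, 0.4]
opening: 0.0798
gripper_force: 0.0
```

>>> {"api": "step_arm", "payload": {
  "moves": [
    [[-3, 2, 0, 0, 0], [-4, 2, 0, 0, 0], [-4, 2, 0, 0, 0], [-3, 2, 0, 0, 0], [-2.5, 1.8, 0, 0, 0], [0, 0, 0, 0, 0], [0, 0, 0, 0, 0], [0, 0, 0, 0, 0]]
  ]
}}

```text
clock: 15.35
tool_pos: [0.4411, 0.1072, 0.1441]
orientation: [180.0, 0.1, -172.7]
force: [1.5, -0.3, 0.1]
opening: 0.0216
gripper_force: 0.0
```

Run:
```python
from w import *
o=ctrl.get_obs(); print(o['clock'],o['tool_pos'],o['opening'],o['force'])
out=[]
for n,(a,b,e,f) in (('side',(200,150,320,240)),('top',(160,130,300,235))):
    i=viewer.camera_info(n); p,d=viewer.snapshot(n)
    v,u=np.mgrid[0:384,0:512]; P=cloud(i,np.c_[u.ravel(),v.ravel()],d.ravel()).reshape(384,512,3)
    print(n,'large',slab(P,(.487,-.008),.035,.04,.056),'small',slab(P,(.604,.009),.03,.04,.056),'pins',slab(P,(.487,-.008),.012,.057,.075),slab(P,(.604,.009),.012,.057,.075))
    print(n,'block',slab(P,(.535,.113),.03,.062,.075))
    out.append(cv2.resize(p[b:f,a:e],(400,300)))
cv2.imwrite('pics/c5.png',np.hstack(out))
```

```text
15.35 [0.4411408  0.10723576 0.14408193] 0.02156927877776184 [ 1.4520472  -0.31578111  0.12927315]
side large (133, array([ 0.4872, -0.0162]), array([487.6, -10.2,  26.5])) small (85, array([0.6034, 0.0016]), array([607.2,   6.7,  22.2])) pins (13, array([ 0.4876, -0.0104]), array([488.4, -10.3,   5.7])) None
side block (57, array([0.5337, 0.1079]), array([535.1, 108.6,  21.9]))
top large (118, array([ 0.4877, -0.0084]), array([487.9,  -5.5,  23.9])) small (82, array([0.6033, 0.011 ]), array([604.2,  10.9,  18. ])) pins (18, array([ 0.4871, -0.0037]), array([487.7,  -4.3,   7.8])) None
top block None
```

View pics/c5.png

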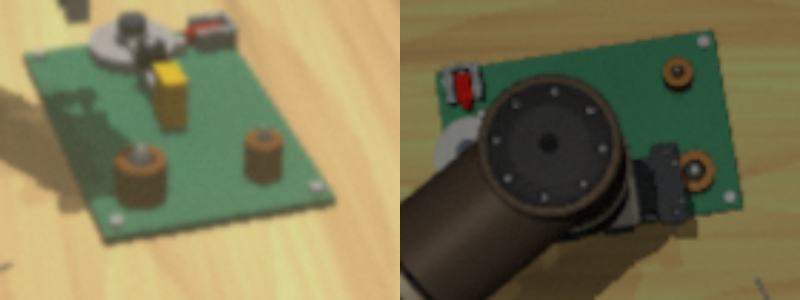

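Both bushings sit down on their pins: the side crop shows them at (140,178) and (263,155), and their tops are at plate + 40 mm. Next I lower the shut fingers in front of the yellow block.

>>> {"api": "step_arm", "payload": {
  "moves": [
    [[0, -0.4, -2, 0, 0], [0, -0.4, -4, 0, 0], [0, 0, -3.8, 0, 0], [0, 0, -1, 0, 0], [0, 0, 0, 0, 0], [2, 0.26, 0, 0, 0], [2, 0.26, 0, 0, 0], [1.4, 0.18, 0, 0, 0], [0, 0, 0, 0, 0], [0, 0, 0, 0, 0]]
  ]
}}

```text
clock: 16.45
tool_pos: [0.495, 0.1063, 0.0367]
orientation: [180.0, 0.1, -172.8]
force: [-0.2, -1.1, 0.8]
opening: 0.001
gripper_force: 0.0
```

>>> {"api": "step_arm", "payload": {
  "moves": [
    [[0.92, 0.12, 0, 0.02, 0], [0.92, 0.12, 0, 0.03, 0], [0.92, 0.12, 0, 0.05, 0], [0.92, 0.12, 0, 0.05, 0], [0.92, 0.12, 0, 0.05, 0], [0.92, 0.1, 0, 0.06, 0], [0, 0, 0, 0, 0], [0, 0, 0, 0, 0]]
  ]
}}

```text
clock: 17.25
tool_pos: [0.5477, 0.1123, 0.0354]
orientation: [180.0, -0.2, -157.8]
force: [-6.7, -1.0, 3.3]
opening: 0.0002
gripper_force: 3.2
```

>>> {"api": "step_arm", "payload": {
  "moves": [
    [[0.65, 0.18, 0, 0.045, 0], [0.65, 0.2, 0, 0.045, 0], [0.65, 0.22, 0, 0.045, 0], [0.6, 0.24, 0, 0.045, 0], [0.6, 0.25, 0, 0.045, 0], [0.55, 0.25, 0, 0.045, 0], [0, 0, 0, 0, 0], [0, 0, 0, 0, 0], [0, 0, 0, 0, 0], [0, 0, 0, 0, 0]]
  ]
}}

```text
clock: 18.25
tool_pos: [0.5835, 0.1251, 0.0351]
orientation: [179.9, -0.3, -142.4]
force: [-9.0, -1.2, 3.8]
opening: 0.0008
gripper_force: 4.2
```

Run:
```python
from w import *
o=ctrl.get_obs(); print(o['clock'],o['tool_pos'],o['orientation'],o['qvel'].round(2),o['force'])
t=o['tool_pos'][:2]; yaw=np.radians(7.3); R=np.array([[np.cos(yaw),-np.sin(yaw)],[np.sin(yaw),np.cos(yaw)]])
q=R.T@(t-[.535,.112])-[0,.14]; r=np.hypot(*q)
for h in (.008,.0095,.0125): print('theta',np.arctan2(q[0],-q[1])+np.arcsin((.012+h)/r), r)
out=[]
for n,(a,b,e,f) in (('side',(200,130,320,220)),('wrist',(0,0,512,384))):
    i=viewer.camera_info(n); p,d=viewer.snapshot(n)
    v,u=np.mgrid[0:384,0:512]; P=cloud(i,np.c_[u.ravel(),v.ravel()],d.ravel()).reshape(384,512,3)
    if n=='side':
        print('large',slab(P,(.487,-.008),.035,.04,.056),'small',slab(P,(.604,.009),.03,.04,.056))
    m=cv2.inRange(cv2.cvtColor(p,cv2.COLOR_BGR2HSV),(22,170,90),(34,255,255))>0
    Y=P[m&(P[...,2]>.06)&(P[...,2]<.075)&(P[...,0]>.5)&(P[...,0]<.7)&(P[...,1]>.05)&(P[...,1]<.2)]
    print(n,'yellow top',len(Y),Y.mean(0) if len(Y) else 0)
    if len(Y)>10: print(cv2.minAreaRect((Y[:,:2]*1000).astype(np.float32)))
    out.append(cv2.resize(p[b:f,a:e],(400,300)))
cv2.imwrite('pics/c6.png',np.hstack(out))
```

```text
18.25 [0.58346093 0.12512366 0.03514602] [ 179.90887651   -0.34375971 -142.36830419] [ 0.01 -0.13 -0.02  0.02 -0.04 -0.  ] [-9.04274275 -1.24106918  3.80489077]
theta 0.4986941487489074 0.14212670699343108
theta 0.5093624749791713 0.14212670699343108
theta 0.5307527798177514 0.14212670699343108
large (143, array([ 0.4869, -0.0167]), array([485.9, -10.2,  26.5])) small (82, array([0.6036, 0.0021]), array([608.8,   5.2,  21.8]))
side yellow top 0 0
wrist yellow top 0 0
```

View pics/c6.png

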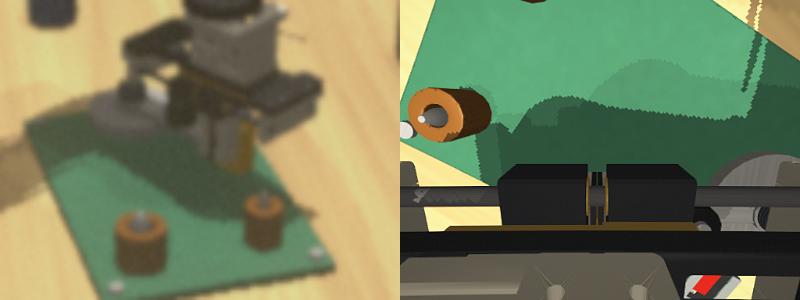

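The bushings are still seated (side crop, about (140,240) and (263,220)). The fingers hold the block at about 0.50 rad with about 9 N, so I'm handing in.

>>> {"api": "step_arm", "payload": {
  "moves": [
    [[0, 0, 0, 0, 0], [0, 0, 0, 0, 0], [0, 0, 0, 0, 0], [0, 0, 0, 0, 0], [0, 0, 0, 0, 0]]
  ]
}}

```text
clock: 18.85
tool_pos: [0.5834, 0.1251, 0.0352]
orientation: [179.9, -0.3, -142.4]
force: [-8.8, -2.2, 3.9]
opening: 0.0002
gripper_force: 4.2
```

```bash
python3 -c "
from plant import ctrl,close_job
o=ctrl.get_obs();print(o['tool_pos'],o['force'],o['qvel'].round(2));print(close_job())"
```

```text
[0.58339864 0.12507046 0.03515075] [-8.81632872 -2.22267529  3.87858124] [-0.01 -0.03 -0.05  0.02  0.    0.07]
the job is handed in; nothing more can be done
None
```

I handed the job in at about 19 s: both bushings are seated on their matching pins, and the fingers hold the tensioner arm at an estimated 0.50 rad, past the click, pushing with about 9 N; the hand-in returned no verdict.

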